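# Park the sprung jaw and unload the slide cassette

## Task

Under the lamp hood, move the black knob of the sprung jaw along its slot and across into the holding notch, so that the jaw stays open when you let go. Then lift the freed slide cassette out of the holder and set it down gently, flat and right way up, on the floor of the black tray, leaving the jaw parked and the small cardboard box in the tray undisturbed.

Things in the scene. Friction and masses are not known exactly. Their poses are not given: they have to be found in the camera images.
- holder: Slide-cassette holder, fixed: grey base plate 20 mm thick (x -50 to 50 at the bed, to 100 under the hood, y -155 to 100). Origin: on the plate's underside, at table level; at yaw 0 x points away from the robot, y left, z up. All offsets in these notes in (mm) are in this frame unless said otherwise.
- bed (a point): Centre of the cassette's bed, on the plate's top (0, -99, 20). The cassette lies here, length along holder y, between four corner stubs 6 mm high that leave 48 mm of its long sides free for the fingers; a 20 mm high end stop stands at its -y end, the jaw (top at z 60) at its +y end.
- notch (a point): Point (-15, 40, 55) on the top face of the flat aluminium gate (x -40 to 22, y -12 to 68), close to where the knob's axis stands when parked. The gate has an L-shaped slot: a 13 mm wide run along holder y (x -6 to 7, y 4 to 56) and, at its +y end, the holding notch, about 20 mm wide, opening from the run towards holder -x.
- hood (a point): Middle of the underside of the lamp hood, a white block (x 13 to 42, y 3 to 63, z 134 to 200) just beyond and above the knob, on an arm (z 165 to 185) from a post at x 83 to 95, y 85 to 97. A gripper pointing straight down on the knob hits it; one leaning back to holder -x by 25 to 50 degrees, fingers pointing down and to +x, passes in front of it.
- knob_grip (a point): Centre of the black knob, an upright cylinder 20 mm in diameter and 36 mm high (z 66 to 102, this point at z 84), on an 8 mm steel pin that passes through the gate's slot. At rest it stands at (0, 10). It moves along holder +y together with the jaw, and slides across along holder -x into the notch.
- jaw (a joint): Travel of the sprung jaw along holder +y, m: 0 shut, 0.040 end stop. A spring shuts it: 4.5 N at 0, 10.5 N at 0.040. Shut, its lip lies 12 to 14 mm over the cassette's end. At 0.034 to 0.040 the knob can go across into the notch; let go there, the jaw settles back to about 0.030 against the notch's slightly undercut edge and stays. Elsewhere it snaps shut.
- knob (a joint): Travel of the knob across the jaw, along holder -x, m: 0 in the run of the slot, 0.016 at the bottom of the notch. No spring, 0.5 N friction; before the notch the slot's side stops it at about 0.002.
- cassette: Slide cassette, a white plastic box 40 (x) by 84 (y) by 30 (z) mm with grey ribs, 80 to 150 g; it lies on the holder's bed, one end under the jaw's lip. Origin: centre of its underside; z up.
- tray: Black tray, fixed, 180 (x) by 220 (y) mm outside, rim 18 mm high, walls and floor 5 mm thick. Origin: centre of its underside; z up. The half towards -x is free.
- vialbox: Small cardboard box, 45 (x) by 70 (y) by 45 (z) mm, standing in the tray's +x half. Origin: centre of its underside.

How it is judged:
On the way:
1. the jaw is parked in its holding notch and let go, with the cassette still in the holder (value of joint jaw above 0.025 m and value of joint knob above 0.006 m and contact force between each of the arm, the fingers and jaw below 0.1 N and distance of cassette from where it was at the start of the episode below 0.03 m), for 0.3 s.
At the end, for the whole second after the job is handed in: The jaw is parked in its notch (jaw travel over 25 mm, knob over 6 mm across) and the cassette lies still, released, flat and right way up (within 0.1 rad) on the tray's floor (within 4 mm of it), inside the rim (value of joint jaw above 0.025 m and value of joint knob above 0.006 m and z of cassette in the frame of tray between 0.002 and 0.009 m and angle between cassette's own z axis and vertical below 0.1 rad and x of cassette in the frame of tray between -0.09 and 0.09 m and y of cassette in the frame of tray between -0.11 and 0.11 m and linear speed of cassette below 0.02 m/s); the robot touches nothing.
It fails at once if the cassette is dropped or flung: it moves faster than 0.8 m/s while nothing grips it (linear speed of cassette above 0.8 m/s and contact force between the fingers and cassette below 0.1 N).
It fails at once if the cardboard box in the tray is pushed more than 25 mm or tipped over 0.3 rad (distance of vialbox from where it was at the start of the episode above 0.025 m or angle between vialbox's own z axis and vertical above 0.3 rad).
It also fails if it takes over 64 s, if anything falls off the work surface, if the arm or the gripper's body presses on something with over 40 N, if the wrist force passes 120 N, or if a joint passes its speed limit or range.

## Robot

A 7-joint arm with a two-finger parallel gripper is mounted at the origin on the work surface. World frame = base frame: x ahead of the robot, y to its left, z up, the work surface at z = 0. Lengths are in m, angles in rad, forces in N, time in s.
With the tool pointing down it reaches from about 0.425 to 0.875 m from the base axis. Payload 4.7 kg.
Tool frame: the origin (TCP) lies at the very end of the fingers, on their centre line; the grasp point (between the pads) lies behind it (ctrl.tcp_to_grasp is the z of the grasp point in the tool frame, in m); z points along the fingers, y is the line along which they close (so a half turn about z gives the same grasp; the last joint's range is limited). The gripper opens to 87 mm and grips with 3 to 60 N. Pads are 19 mm wide; open, the fingers measure 117 mm over their backs; the gripper's body (75 mm by 190 mm) begins 51 mm behind the grasp point.
Start: joints at [1.131, 0.321, -0.07, 1.45, 0.023, 1.371, -0.057], TCP at [0.285, -0.584, 0.223] pointing down, gripper open.
Joint ranges: [-2.86, 2.86], [-0.3, 2.09], [-1.38, 1.24], [0.06, 2.45], [-1.56, 4.7], [0.09, 2.05], [-2.69, 2.69]. Speed limits (rad/s): [2.57, 2.57, 3.14, 3.14, 3.14, 3.14, 3.14].

## Interface

Orientations are given as a rotation vector (axis times angle).
In Python, from bench import ctrl gives the robot as it stands.
- The arm moves only by the tool step_arm, never from a script. Its argument "targets" is a list of rows, each a list of 7 numbers: the shift along the world's x, y, z in cm, then the turn, a rotation vector about the world's x, y, z in degrees, then the opening, from 0 (shut) to 1 (fully open). A call has exactly 5 rows; each row shifts and turns the commanded pose from where the row before left it; what a row does not reach is not made up. A row lasts 1/12 s, in which the tool goes at most 41.7 mm and 7.16 degrees, less where a joint would pass 70% of its speed; a pose out of reach is approached as far as the arm can. A call with a gripper value outside its range is refused whole. The fingers move at their own pace and stop on an object; "force" is the grip in N (left out, the last holds). Time passes only in rows, so rows that do not move let the fingers close, or fill a call up. It gives the time, the measured TCP pose, the force, the opening and the grip force at its end, in the units of the state.
- ctrl.get_state(): the state, without advancing time (a new reading comes with each control period).
- ctrl.get_image(name): name is "scene" or "top" or "wrist"; returns (picture, depth): 420x560x3 uint8, red, green, blue; 420x560 float32, m along the optical axis (not along the pixel's ray), 0 where there is no reading.
- ctrl.camera_params(name): a dict with "intrinsics" (3x3 intrinsics, pixels), "distortion" ([k1, k2, p1, p2, k3] as OpenCV has them; the pictures are not rectified), "rvec" (rotation vector, rad) and "tvec" (3), from world to camera coordinates, as OpenCV has them; the wrist camera has in their place "hand_eye" (4x4, takes a point from camera to tool coordinates, whose origin is the TCP and whose axes are the flange's). Camera axes: x right, y down, z forward; pixel columns grow to the right and rows downward; lengths in m; the calibration is good to about 2 mm. A picture is of the moment at which its call begins: read the wrist's pose just before it. camera_params takes no time and is no camera call.
- ctrl.close_job(): hands the job in; it is judged then, once.
The state is a dict: "time": time; "joint_positions": joint angles; "qd": joint speeds; "joint_torque": joint torques, N m; "position": TCP position; "tool_rot": TCP orientation; "ft_force": force on the tool from outside, world axes, zero at the start; "torque": the same for the moment, N m; "grip_width": opening from 0.0 (shut) to 1.0 (fully open); "grip_force": force on a finger pad.
Only numpy, scipy, OpenCV 4.12 (cv2) and the standard library are available. Lean on these libraries where they do the work, as an engineer would, in place of code of your own. Each camera call takes 0.05 s, during which the arm holds its last target. There are 200 camera calls.

## Working session

There is one attempt and no reset: what is moved stays moved. The work goes in short steps, Python scripts to look and compute and a tool call to move; the robot and the scene stay as the last step left them, time stands still between calls to the robot, and variables do not carry over. Pictures are saved under pics/ and viewed, at most 10 in all, crops included, and the job is handed in when it is done.

Besides the shell and the picture viewer there is one more tool, called after ">>>" in YAML: its name, and indented under it one key for each argument. step_arm: Moves the arm, as the interface text tells. Its arguments: {"type":"object","properties":{"targets":{"type":"array"},"force":{"type":"number"}},"required":["targets"]}

```bash
ls; mkdir -p pics
python3 - <<'E'
from bench import ctrl
import cv2,numpy as np
s=ctrl.get_state(); print(s['time'],s['position'],s['tool_rot'],ctrl.tcp_to_grasp)
for n in ("scene","top"):
    p=ctrl.camera_params(n); print(n,p)
    im,d=ctrl.get_image(n); cv2.imwrite(f"pics/{n}0.png",im[:,:,::-1]); np.savez(f"pics/{n}0.npz",im=im,d=d)
E
```

```text
pics
0.0 [ 0.28462521 -0.58377512  0.22147738] [-3.05935381e+00 -7.06313406e-01  8.09822438e-04] -0.0187
scene {'intrinsics': array([[479.49928517,   0.        , 284.11263678],
       [  0.        , 479.49928517, 212.08462627],
       [  0.        ,   0.        ,   1.        ]]), 'distortion': array([-0.03435745,  0.        ,  0.        ,  0.        ,  0.        ]), 'rvec': array([ 1.88503083,  1.29085943, -0.6844204 ]), 'tvec': array([-0.11688728, -0.21163273,  1.444547  ])}
top {'intrinsics': array([[480.738956  ,   0.        , 283.53290845],
       [  0.        , 480.738956  , 216.60110831],
       [  0.        ,   0.        ,   1.        ]]), 'distortion': array([0.01000791, 0.        , 0.        , 0.        , 0.        ]), 'rvec': array([ 2.20323077, -2.15302359,  0.09236188]), 'tvec': array([-0.07939918,  0.55898485,  0.95408415])}
```

View pics/top0.png

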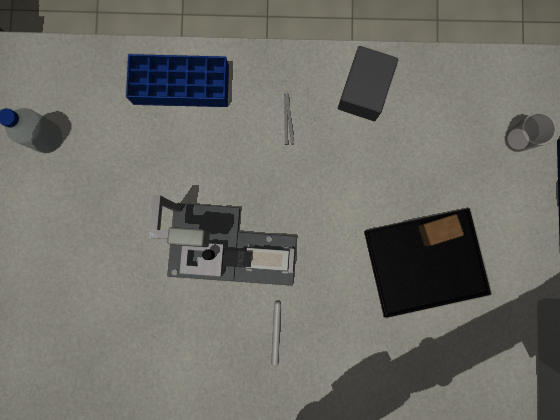

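View pics/scene0.png

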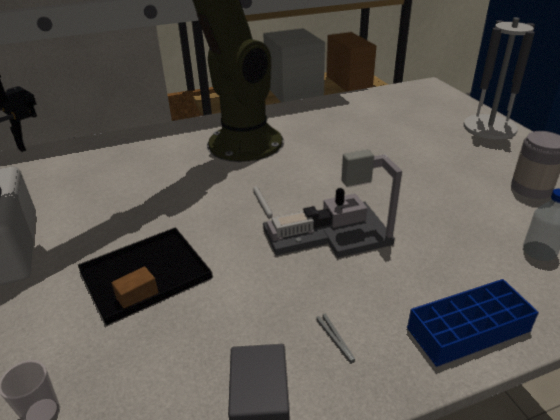

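The top view shows the holder around (232,245), slightly rotated, with the knob at (208,254), the hood at (187,236) and the cassette at (268,259). The tray centre is near (428,262), with the box at (441,229).

```bash
cat > h.py <<'E'
import cv2,numpy as np
from bench import ctrl
def cam(n):
    p=ctrl.camera_params(n); return p['intrinsics'],p['distortion'],cv2.Rodrigues(p['rvec'])[0],p['tvec']
def cloud(n,d):
    K,D,R,t=cam(n); h,w=d.shape; v,u=np.mgrid[:h,:w]
    q=cv2.undistortPoints(np.stack([u,v],-1).reshape(-1,1,2).astype(float),K,D).reshape(-1,2)
    P=np.c_[q,np.ones(len(q))]*d.reshape(-1,1)
    return ((P-t)@R).reshape(h,w,3)
def ray(n,px,z):
    K,D,R,t=cam(n); q=cv2.undistortPoints(np.array(px,float).reshape(-1,1,2),K,D).reshape(-1,2)
    r=np.c_[q,np.ones(len(q))]@R; c=-R.T@t; z=np.broadcast_to(z,len(q))
    return c+r*((z-c[2])/r[:,2])[:,None]
E
python3 - <<'E'
from h import *
np.set_printoptions(precision=4,suppress=True)
f=np.load('pics/top0.npz'); im=f['im'].astype(int); P=cloud('top',f['d']); z=P[...,2]
g=im.max(2); v,u=np.mgrid[:420,:560]
def roi(a,b,c,d): return (u>=a)&(u<b)&(v>=c)&(v<d)
def rect(m,name,zz=None):
    k,l,s,c=cv2.connectedComponentsWithStats(m.astype(np.uint8)); i=1+np.argmax(s[1:,4]); m=l==i
    p=np.argwhere(m)[:,::-1].astype(np.float32)
    Z=np.median(z[m]) if zz is None else zz
    w=ray('top',p,Z)[:,:2]
    r=cv2.minAreaRect((w*1000).astype(np.float32)); print(name,s[i,4],'z',np.median(z[m]),r, w.mean(0))
    return m
print('table z',np.median(z[300:340,150:260]))
rect(roi(340,500,200,325)&(g<45),'tray',.0)
rect(roi(410,470,205,250)&(im[...,0]-im[...,2]>25),'box',.045)
rect(roi(240,300,235,285)&(z>.04)&(z<.058),'cass z')
rect(roi(240,300,235,285)&(g>130)&(z>.035),'cass white')
rect(roi(190,230,230,275)&(z>.09)&(z<.115),'knob z')
rect(roi(150,215,215,260)&(z>.17),'hood z')
rect(roi(150,250,230,285)&(z>.045)&(z<.062),'gate z',.055)
rect(roi(150,310,200,290)&(z>.010)&(z<.03),'plate z')
c=cv2.imread('pics/top0.png')[195:295,145:305]; cv2.imwrite('pics/c0.png',cv2.resize(c,None,fx=5,fy=5,interpolation=cv2.INTER_CUBIC))
E
```

```text
table z 0.0004277955830765081
tray 8893 z 0.00562350314193898 ((475.5823974609375, -364.18609619140625), (182.96420288085938, 225.03045654296875), 13.492501258850098) [ 0.4687 -0.3614]
box 782 z 0.05016535308152073 ((540.8634033203125, -383.5222473144531), (44.189537048339844, 69.4910659790039), 18.56511878967285) [ 0.5407 -0.3834]
cass z 846 z 0.05023698164923547 ((474.41973876953125, -40.21577453613281), (92.98365020751953, 43.15573501586914), 88.5160140991211) [ 0.4747 -0.0425]
cass white 705 z 0.05057797127105134 ((474.4678039550781, -35.60456466674805), (80.83905029296875, 37.882965087890625), 87.23889923095703) [ 0.4742 -0.04  ]
knob z 94 z 0.10128793310134102 ((481.02911376953125, 74.05609893798828), (18.604215621948242, 18.576444625854492), 2.0510668754577637) [0.4805 0.0734]
hood z 964 z 0.19891549495511773 ((513.9915161132812, 110.07550048828125), (101.73314666748047, 39.7714729309082), 72.9801254272461) [0.5129 0.1087]
gate z 936 z 0.05530647758082109 ((472.1827392578125, 85.04527282714844), (95.52977752685547, 61.75204086303711), 87.23640441894531) [0.468 0.088]
plate z 4508 z 0.020315039138637303 ((503.71673583984375, 35.53852844238281), (254.33486938476562, 149.62051391601562), 87.17915344238281) [0.5038 0.0438]
```

View pics/c0.png

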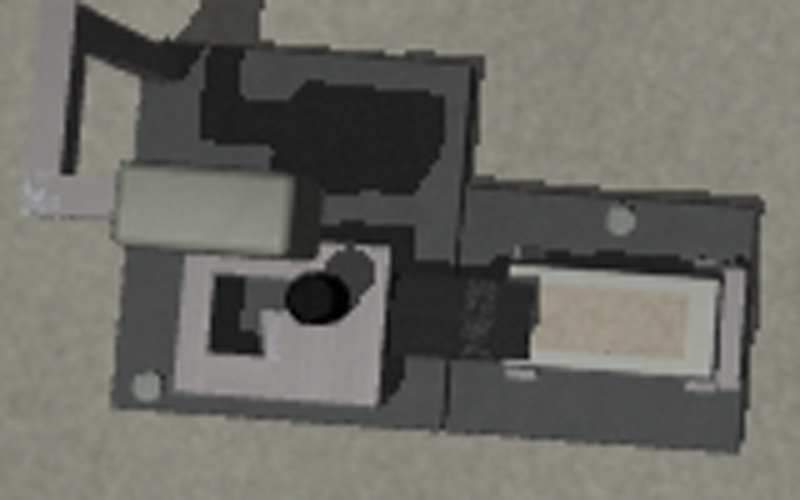

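The crop shows the holder turned about −2.8°. The knob is at (317,298) in the crop with the notch slot at (235,315), and the cassette lies at (625,320), all consistent with a fitted origin near (0.480, 0.064). Next I compute the first move.

```bash
cat >> h.py <<'E'
from scipy.spatial.transform import Rotation as Ro
YAW=-2.8
O=np.array([480.3,64.2,0])/1000
H=Ro.from_euler('z',YAW,degrees=True)
def hw(p): return O+H.apply(np.array(p)/1000)      # holder mm -> world m
def tool(yaw,tilt=0):   # yaw: world direction of tool y, deg; tilt back about holder y
    y=np.r_[np.cos(np.radians(yaw)),np.sin(np.radians(yaw)),0]; z=np.r_[0,0,-1.]
    R=Ro.from_matrix(np.c_[np.cross(y,z),y,z])
    return Ro.from_rotvec(H.apply([0,-np.radians(tilt),0]))*R
def togo(p,R,n):
    s=ctrl.get_state(); d=(np.array(p)-s['position'])*100
    r=np.degrees((R*Ro.from_rotvec(s['tool_rot']).inv()).as_rotvec())
    print('t%.2f'%s['time'],'q',np.round(s['joint_positions'],2),'total',np.round(d,2),np.round(r,2),'| per row of',n,np.round(d/n,3),np.round(r/n,3), 'F',np.round(s['ft_force'],1),'w',s['grip_width'])
def tcp(grasp,R,back=0): # TCP for grasp point, backed off by back m
    return np.array(grasp)+R.as_matrix()[:,2]*(-ctrl.tcp_to_grasp-back)
E
python3 - <<'E'
from h import *
R=tool(-90+YAW,40); print(R.as_matrix().round(2))
p=tcp(hw([0,10,86]),R,.1); print(p,tcp(hw([0,10,86]),R)); togo(p+[0,0,.06],R,20)
E
```

```text
[[ 0.77 -0.05  0.64]
 [-0.04 -1.   -0.03]
 [ 0.64  0.   -0.77]]
[0.42859225 0.07674088 0.14827941] [0.49279428 0.07360088 0.07167497]
t0.10 q [ 1.13  0.32 -0.07  1.45  0.02  1.37 -0.06] total [14.39 66.05 -1.33] [  8.03 -39.61 -27.64] | per row of 20 [ 0.72   3.303 -0.066] [ 0.402 -1.981 -1.382] F [ 0.  -0.1  0.6] w 0.9973082732596777
```

>>> step_arm:
  targets:
    - [0.72, 3.3, 0.1, 0.4, -2, -1.4, 1]
    - [0.72, 3.3, 0.1, 0.4, -2, -1.4, 1]
    - [0.72, 3.3, 0.1, 0.4, -2, -1.4, 1]
    - [0.72, 3.3, 0.1, 0.4, -2, -1.4, 1]
    - [0.72, 3.3, 0.1, 0.4, -2, -1.4, 1]
  force: 30

```text
time: 0.52
position: [0.321, -0.4175, 0.227]
tool_rot: [3.082, 0.513, 0.28]
ft_force: [0.0, -0.1, 1.2]
grip_width: 1.001
grip_force: 0.0
```

>>> step_arm:
  targets:
    - [0.72, 3.3, 0, 0.4, -2, -1.4, 0.7]
    - [0.72, 3.3, 0, 0.4, -2, -1.4, 0.7]
    - [0.72, 3.3, 0, 0.4, -2, -1.4, 0.7]
    - [0.72, 3.3, 0, 0.4, -2, -1.4, 0.7]
    - [0.72, 3.3, 0, 0.4, -2, -1.4, 0.7]

```text
time: 0.93
position: [0.3608, -0.2576, 0.2247]
tool_rot: [3.075, 0.316, 0.549]
ft_force: [-23.8, 31.2, 21.8]
grip_width: 0.737
grip_force: 0.0
```

>>> step_arm:
  targets:
    - [0.72, 3.3, 0, 0.4, -2, -1.4, 0.6]
    - [0.72, 3.3, 0, 0.4, -2, -1.4, 0.6]
    - [0.72, 3.3, 0, 0.4, -2, -1.4, 0.6]
    - [0.72, 3.3, 0, 0.4, -2, -1.4, 0.6]
    - [0.72, 3.3, 0, 0.4, -2, -1.4, 0.6]

```text
time: 1.35
position: [0.4507, -0.1511, 0.1839]
tool_rot: [-2.984, -0.151, -0.716]
ft_force: [0.5, 0.2, -0.7]
grip_width: 0.604
grip_force: 0.0
```

>>> step_arm:
  targets:
    - [0.72, 3.3, 0, 0.4, -2, -1.4, 0.6]
    - [0.72, 3.3, 0, 0.4, -2, -1.4, 0.6]
    - [0.72, 3.3, 0, 0.4, -2, -1.4, 0.6]
    - [0.72, 3.3, 0, 0.4, -2, -1.4, 0.6]
    - [0, 0, 0, 0, 0, 0, 0.6]

```text
time: 1.77
position: [0.5183, -0.0287, 0.1631]
tool_rot: [-2.923, -0.028, -0.884]
ft_force: [-1.1, -0.5, -0.1]
grip_width: 0.603
grip_force: 0.0
```

Run:
```python
from h import *
R=tool(-90+YAW,40)
togo(tcp(hw([0,10,86]),R,.1),R,5)
```

```text
t1.77 q [ 0.31 -0.3  -0.17  2.33 -0.4   0.57 -1.14] total [-8.97 10.55 -1.48] [-4.54 -6.23 -5.51] | per row of 5 [-1.794  2.11  -0.296] [-0.908 -1.245 -1.102] F [-1.1 -0.5 -0.1] w 0.6030591996828927
```

The shoulder hits its limit (q2 = −0.3) when backed off this far. I'll approach lower and from the side instead, at a 36° tilt, with the fingers passing over the knob top and under the hood.

Run:
```python
from h import *
R=tool(-90+YAW,36)
togo(tcp(hw([-5,-90,128]),R),R,5)
```

```text
t1.77 q [ 0.31 -0.3  -0.17  2.33 -0.4   0.57 -1.14] total [-3.64  0.28 -5.02] [-4.53 -2.23 -5.36] | per row of 5 [-0.728  0.055 -1.004] [-0.907 -0.445 -1.071] F [-1.1 -0.5 -0.1] w 0.6030591996828927
```

>>> step_arm:
  targets:
    - [-0.9, 0, -1, -0.9, -0.45, -1.07, 0.6]
    - [-0.9, 0, -1, -0.9, -0.45, -1.07, 0.6]
    - [-0.9, 0, -1, -0.9, -0.45, -1.07, 0.6]
    - [-0.9, 0, -1, -0.9, -0.45, -1.07, 0.6]
    - [0, 0, -1, -0.9, -0.45, -1.07, 0.6]

```text
time: 2.18
position: [0.5031, -0.0345, 0.1135]
tool_rot: [2.99, -0.058, 0.962]
ft_force: [-0.1, 1.0, 2.0]
grip_width: 0.599
grip_force: 0.0
```

Run:
```python
from h import *
R=tool(-90+YAW,36)
togo(tcp(hw([-5,-90,128]),R),R,5)
togo(tcp(hw([0,10,128]),R),R,5)
```

```text
t2.18 q [ 0.37 -0.3  -0.32  2.45 -0.29  0.37 -1.33] total [-2.12  0.85 -0.07] [-0.63 -0.32 -0.77] | per row of 5 [-0.424  0.17  -0.014] [-0.126 -0.064 -0.155] F [-0.1  1.   2. ] w 0.5993879793841431
t2.18 q [ 0.37 -0.3  -0.32  2.45 -0.29  0.37 -1.33] total [-1.13 10.81 -0.07] [-0.63 -0.32 -0.77] | per row of 5 [-0.226  2.163 -0.014] [-0.126 -0.064 -0.155] F [-0.1  1.   2. ] w 0.5993879793841431
```

The arm is at two joint limits here. I'll identify its kinematics from the recorded states so I can pick a feasible lean.

```bash
cat > kin.py <<'E'
from h import *
import itertools
from scipy.optimize import least_squares
s=ctrl.get_state()
D=[([1.131,.321,-.07,1.45,.023,1.371,-.057],[.28462521,-.58377512,.22147738],[-3.05935381,-.706313406,.0008]),
   ([.31,-.3,-.17,2.33,-.4,.57,-1.14],[.5183,-.0287,.1631],[-2.923,-.028,-.884]),
   (s['joint_positions'],s['position'],s['tool_rot'])]
def rots(q,sg):
    out=[];R=Ro.identity()
    for i,a in enumerate('zyzyzyz'):
        R=R*Ro.from_euler(a,sg[i]*q[i]); out.append(R)
    return out
def fkpos(q,sg,L):
    r=rots(q,sg)
    return np.r_[0,0,L[0]]+r[2].apply([L[1],0,L[2]])+r[4].apply([L[3],0,L[4]])+r[6].apply([0,0,0])+r[5].apply([L[5],0,L[6]])
E
python3 - <<'E'
from kin import *
best=[]
for sg in itertools.product([1,-1],repeat=7):
    if sg[1]<0: continue
    C=[ (rots(q,sg)[6].inv()*Ro.from_rotvec(r)) for q,p,r in D]
    e=sum((C[0].inv()*c).magnitude() for c in C[1:]); best.append((e,sg,C[2].as_rotvec()))
best.sort(key=lambda b:b[0])
for b in best[:4]: print(b)
for b in best[:2]:
    f=lambda L:np.concatenate([fkpos(q,b[1],L)-p for q,p,r in D])
    o=least_squares(lambda L:np.r_[f(L),1e-3*L],[.3,0,.35,0,.35,0,.3]); print(o.x.round(3),f(o.x).round(3))
print(D[2][0])
E
```

```text
(0.005368718881559993, (-1, 1, -1, 1, -1, 1, -1), array([-3.69944320e-16, -4.81698333e-17,  1.57079633e+00]))
(0.7593010355011653, (-1, 1, 1, 1, -1, 1, -1), array([0.2030839 , 0.10223773, 0.96376052]))
(0.8676173744959851, (1, 1, 1, 1, -1, 1, 1), array([-0.13562886,  0.24007893, -2.03191973]))
(1.0852028119648112, (1, 1, 1, -1, -1, -1, 1), array([ 0.6752135,  0.4122557, -1.8758068]))
[ 0.22  -0.101  0.5   -0.017  0.497 -0.097  0.422] [ 0.023  0.012  0.001 -0.003 -0.    -0.007  0.003  0.004  0.006]
[ 0.644  0.784 -0.319  0.35   0.69   0.607 -0.604] [-0.056 -0.018 -0.003  0.025  0.01   0.04  -0.038 -0.017 -0.037]
[ 0.37434435 -0.3006403  -0.3201612   2.44679165 -0.28941731  0.36969977
 -1.33461576]
```

```bash
cat > log.py <<'E'
from h import *
import json
s=ctrl.get_state(); open('log.jl','a').write(json.dumps([list(map(float,s[k])) for k in('joint_positions','position','tool_rot')])+'\n')
E
python3 log.py
```

```text
(no output)
```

>>> step_arm:
  targets:
    - [1, -3, 3, 0, 4, 0, 0.6]
    - [1, -3, 3, 0, 4, 0, 0.6]
    - [1, -3, 3, 0, 4, 0, 0.6]
    - [1, -3, 3, 0, 4, 0, 0.6]
    - [0, 0, 0, 0, 0, 0, 0.6]

```text
time: 2.6
position: [0.5471, -0.1624, 0.2367]
tool_rot: [3.075, -0.081, 0.549]
ft_force: [1.5, -1.4, 0.7]
grip_width: 0.601
grip_force: 0.0
```

```bash
python3 log.py
```

>>> step_arm:
  targets:
    - [2, 2, 3, 5, 0, 6, 0.6]
    - [2, 2, 3, 5, 0, 6, 0.6]
    - [2, 2, 3, 5, 0, 6, 0.6]
    - [2, 2, 3, 5, 0, 6, 0.6]
    - [0, 0, 0, 0, 0, 0, 0.6]

```text
time: 3.02
position: [0.6251, -0.0742, 0.3507]
tool_rot: [-2.701, -0.394, -0.465]
ft_force: [0.5, 0.5, -0.4]
grip_width: 0.598
grip_force: 0.0
```

```bash
python3 log.py
```

>>> step_arm:
  targets:
    - [-3, -3, 0, -6, 3, -6, 0.6]
    - [-3, -3, 0, -6, 3, -6, 0.6]
    - [-3, -3, 0, -6, 3, -6, 0.6]
    - [-3, -3, 0, -6, 3, -6, 0.6]
    - [0, 0, 0, 0, 0, 0, 0.6]

```text
time: 3.43
position: [0.4984, -0.1954, 0.3483]
tool_rot: [-3.13, 0.05, -0.265]
ft_force: [0.6, -0.4, 0.5]
grip_width: 0.601
grip_force: 0.0
```

```bash
python3 log.py
cat >> kin.py <<'E'
import json
SG=(-1,1,-1,1,-1,1,-1)
D=[D[0]]+[tuple(json.loads(l)) for l in open('log.jl')]
def fk(q,L):
    r=rots(q,SG); L=np.asarray(L)
    p=np.r_[0,0,L[0]]+r[0].apply([L[1],L[2],0])+r[2].apply(L[3:6])+r[4].apply(L[6:9])+r[5].apply(L[9:12])
    return p,r[6]*Ro.from_euler('z',np.pi/2)
def fit():
    f=lambda L:np.concatenate([fk(q,L)[0]-p for q,p,r in D])
    x0=np.r_[.3,0,0,0,0,.45,0,0,.45,0,0,.3]
    o=least_squares(lambda L:np.r_[f(L),1e-4*(L-x0)*np.r_[.1,1,1,1,1,.1,1,1,.1,1,1,.1]],x0)
    return o.x,f(o.x)
E
python3 - <<'E'
from kin import *
L,e=fit(); print(L.round(4),np.abs(e).max())
for d in D: print(np.round(d[0],2),np.round(d[1],3))
E
```

```text
[ 2.502e-01 -6.100e-03 -1.280e-02 -5.000e-04 -1.550e-02  4.664e-01
  2.000e-04  4.000e-04  5.161e-01 -3.200e-03  7.000e-04  3.685e-01] 0.00026459028824071806
[ 1.13  0.32 -0.07  1.45  0.02  1.37 -0.06] [ 0.285 -0.584  0.221]
[ 0.37 -0.3  -0.32  2.45 -0.29  0.37 -1.33] [ 0.503 -0.034  0.114]
[ 0.51 -0.1  -0.2   1.93 -0.12  0.97 -1.27] [ 0.547 -0.162  0.237]
[ 0.49  0.13 -0.15  1.51 -0.47  1.39 -0.88] [ 0.625 -0.074  0.351]
[ 0.5  -0.07 -0.13  1.65 -0.07  1.4  -1.22] [ 0.498 -0.195  0.348]
```

```bash
cat >> kin.py <<'E'
LO=np.array([-2.86,-.3,-1.38,.06,-1.56,.09,-2.69]);HI=np.array([2.86,2.09,1.24,2.45,4.7,2.05,2.69])
def tool2(a,phi,psi=0,flip=0):
    "holder-frame: tilt a, lean azimuth phi, extra spin psi; closing ~ along holder y; deg"
    R=Ro.from_euler('z',YAW+phi,degrees=True)*Ro.from_euler('y',-a,degrees=True)*Ro.from_matrix([[1,0,0],[0,-1,0],[0,0,-1]])
    return R*Ro.from_euler('z',phi+psi+180*flip,degrees=True)
def ik(p,R,L,q0=None,n=6,m=.03,seed=0):
    g=np.random.default_rng(seed); best=None
    for k in range(n):
        x0=g.uniform(LO+.1,HI-.1) if (q0 is None or k) else np.clip(q0,LO+m+.01,HI-m-.01)
        def f(q):
            a,b=fk(q,L); return np.r_[(a-p)*10,(b.inv()*R).as_rotvec()*3]
        o=least_squares(f,x0,bounds=(LO+m,HI-m),max_nfev=80)
        if best is None or o.cost<best[0]-1e-9: best=(o.cost,o.x)
        if best[0]<1e-8: break
    return best
E
python3 - <<'E'
from kin import *
L,_=fit(); 
for flip in (0,1):
  for a in (30,36,42):
    for phi in (-60,-40,-20,0,20,40,60):
      R=tool2(a,phi,0,flip); r=[]
      for P in ([0,10,128],[0,10,86],[0,50,86],[-20,50,86]):
        c,q=ik(tcp(hw(P),R),R,L); r.append(np.sqrt(2*c)*100)
      print(flip,a,phi,np.round(r,1), q.round(2) if max(r)<.5 else '')
E
```

```text
0 30 -60 [0. 0. 0. 0.] [-0.44  0.16 -0.24  2.09  0.62  1.11 -2.64]
0 30 -40 [0.  0.  0.  7.1] 
0 30 -20 [0. 0. 0. 0.] [ 0.07 -0.1  -0.65  2.33  0.62  0.68 -2.65]
0 30 0 [0. 0. 0. 0.] [ 0.34 -0.23 -0.76  2.41  0.19  0.43 -2.21]
0 30 20 [0. 0. 0. 5.] 
0 30 40 [0. 0. 0. 0.] [-0.13 -0.17  0.01  2.41 -0.55  0.5  -1.3 ]
0 30 60 [0. 0. 0. 0.] [ 1.16 -0.08 -1.1   2.3  -0.8   0.77 -1.01]
0 36 -60 [0. 0. 0. 0.] [-1.24  0.21  0.54  2.11  0.58  1.09 -2.66]
0 36 -40 [ 0.  16.2  9.2 19. ] 
0 36 -20 [0.  0.  2.4 0. ] 
0 36 0 [ 9.7 18.   8.3 18.8] 
0 36 20 [12.4 20.  16.1 27.9] 
0 36 40 [ 0.   0.   0.  11.1] 
0 36 60 [0. 0. 0. 0.] [ 1.51 -0.13 -1.34  2.34 -1.03  0.84 -0.75]
0 42 -60 [0. 0. 0. 0.] [-1.58  0.33  0.87  2.12  0.53  1.07 -2.66]
0 42 -40 [11.6 29.2 21.  30. ] 
0 42 -20 [ 8.2 15.9 21.6 25.4] 
0 42 0 [30.  39.2 28.2 38.6] 
0 42 20 [33.3 42.  38.7 50.6] 
0 42 40 [ 5.2 14.1 16.8 28.9] 
0 42 60 [0. 0. 0. 0.] [-0.03 -0.03  0.18  2.4  -1.08  0.76 -0.65]
1 30 -60 [0. 0. 0. 0.] [-1.15  0.15  0.5   2.11  0.51  1.05  0.58]
1 30 -40 [0. 0. 0. 0.] [ 0.66  0.15 -1.35  2.21  0.83  1.    0.34]
1 30 -20 [
[... 216 characters left out ...]
60 [0.  0.  3.2 0. ] 
1 36 -60 [0. 0. 0. 0.] [ 0.42  0.54 -1.31  2.07  1.07  1.48  0.16]
1 36 -40 [0. 0. 0. 0.] [-1.15  0.04  0.4   2.27  0.78  0.95  0.27]
1 36 -20 [0. 0. 0. 0.] [ 0.53 -0.18 -1.14  2.38  0.69  0.6   0.36]
1 36 0 [ 9.7 18.   8.3 18.8] 
1 36 20 [12.4 20.  16.1 27.9] 
1 36 40 [ 0.   0.   0.  11.1] 
1 36 60 [0. 0. 0. 0.] [ 0.9  -0.04 -0.79  2.34 -0.93  0.76  2.31]
1 42 -60 [0. 0. 0. 0.] [ 0.35  0.67 -1.34  2.07  1.2   1.66  0.04]
1 42 -40 [0. 0. 0. 0.] [-1.1   0.08  0.28  2.28  0.89  1.    0.12]
1 42 -20 [0.  7.  0.  1.3] 
1 42 0 [30.  39.2 28.1 38.6] 
1 42 20 [37.2 42.  38.7 50.6] 
1 42 40 [ 5.2 14.3 16.8 28.9] 
1 42 60 [0. 0. 0. 0.] [ 0.72 -0.01 -0.55  2.38 -1.09  0.78  2.51]
```

```bash
cat > scan.py <<'E'
from kin import *
L,_=fit()
def grid(x,y,z,n=9): return np.stack(np.meshgrid(*[np.linspace(*v,n) for v in (x,y,z)]),-1).reshape(-1,3)
G=-18.7
body=grid((-37.5,37.5),(-95,95),(G-51-140,G-51))
w=26; f=[grid((-9.5,9.5),(w,w+15),(G-51,0)),grid((-9.5,9.5),(-w-15,-w),(G-51,0))]
def bd(p,lo,hi): return np.linalg.norm(np.maximum(np.maximum(np.array(lo)-p,p-np.array(hi)),0),axis=1).min()
hood=((13,3,134),(42,63,200)); arm=((20,50,165),(95,97,185)); post=((83,85,0),(95,97,185)); gate=((-40,-12,0),(22,68,55)); 
def clr(P,R):
    Rh=H.inv()*R; t=np.array(P)-Rh.as_matrix()[:,2]*G
    b=Rh.apply(body)+t; fs=Rh.apply(np.vstack(f))+t
    return min(bd(b,*hood),bd(b,*arm)),bd(fs,*hood),bd(np.vstack([b,fs]),*gate)
PS=([0,10,126],[0,10,86],[0,50,86],[-18,50,86])
E
python3 - <<'E'
from scan import *
for a in (30,33,36,40):
  for phi in (-35,-25,-15,0):
    for psi in (0,-phi/2,-phi):
      R=tool2(a,phi,psi,1); c=np.array([clr(P,R) for P in PS])
      if c[:,0].min()<8 or c[:,2].min()<4: continue
      e=[np.sqrt(2*ik(tcp(hw(P),R),R,L,m=.02)[0])*100 for P in PS]
      cl=(H.inv()*R).as_matrix()[:,1]
      print(a,phi,psi,'hoodbody',c[:,0].round(0),'hoodfing',c[:,1].round(0),'gate',c[:,2].round(0),'err',np.round(e,1),'close',cl.round(2))
E
```

```text
33 0 0 hoodbody [ 9.  9.  9. 27.] hoodfing [ 6. 28. 28. 43.] gate [50. 10. 10. 10.] err [0.  4.3 0.  4.7] close [-0.  1. -0.]
33 0 0.0 hoodbody [ 9.  9.  9. 27.] hoodfing [ 6. 28. 28. 43.] gate [50. 10. 10. 10.] err [0.  4.3 0.  4.7] close [-0.  1. -0.]
33 0 0 hoodbody [ 9.  9.  9. 27.] hoodfing [ 6. 28. 28. 43.] gate [50. 10. 10. 10.] err [0.  4.3 0.  4.7] close [-0.  1. -0.]
36 -15 0 hoodbody [10. 10. 11. 29.] hoodfing [ 8. 30. 27. 41.] gate [44.  4.  8.  8.] err [0. 0. 0. 0.] close [ 0.05  0.99 -0.15]
36 0 0 hoodbody [13. 13. 13. 31.] hoodfing [ 6. 29. 29. 44.] gate [50. 10. 10. 10.] err [ 6.7 15.1  5.4 14.9] close [-0.  1. -0.]
36 0 0.0 hoodbody [13. 13. 13. 31.] hoodfing [ 6. 29. 29. 44.] gate [50. 10. 10. 10.] err [ 6.7 15.1  5.4 14.9] close [-0.  1. -0.]
36 0 0 hoodbody [13. 13. 13. 31.] hoodfing [ 6. 29. 29. 44.] gate [50. 10. 10. 10.] err [ 6.7 15.1  5.4 14.9] close [-0.  1. -0.]
40 -15 7.5 hoodbody [ 8.  8. 16. 34.] hoodfing [ 4. 28. 33. 46.] gate [47.  7. 10. 10.] err [0.2 8.7 0.  3.6] close [ 0.16  0.98 -0.08]
40 0 0 hoodbody [17. 17. 17. 35.] hoodfing [ 6. 32. 32. 45.] gate [51. 11. 11. 11.] err [20.5 29.4 18.7 28.2] close [-0.  1. -0.]
40 0 0.0 hoodbody [17. 17. 17. 35.] hoodfing [ 6. 32. 32. 45.] gate [51. 11. 11. 11.] err [20.5 29.4 18.7 28.2] close [-0.  1. -0.]
40 0 0 hoodbody [17. 17. 17. 35.] hoodfing [ 6. 32. 32. 45.] gate [51. 11. 11. 11.] err [20.5 29.4 18.7 28.2] close [-0.  1. -0.]
```

```bash
cat >> scan.py <<'E'
PS=([0,10,128],[0,10,90],[0,50,90],[-18,50,90])
E
python3 - <<'E'
from scan import *
for a in (32,34,36):
  for phi in (-10,-15,-20,-25):
    for psi in (-5,0):
      R=tool2(a,phi,psi,1); c=np.array([clr(P,R) for P in PS])
      if c[:,0].min()<8 or c[:,2].min()<6: continue
      # largest margin feasible
      ms=[]
      for P in PS:
        mm=0
        for m in (.02,.04,.06,.09):
          k,q=ik(tcp(hw(P),R),R,L,m=m)
          if k<1e-7: mm=m
          else: break
        ms.append(mm)
      print(a,phi,psi,c.min(0).round(0),ms,(H.inv()*R).as_matrix()[:,1].round(2))
R=tool2(35,-15,0,1); q=None
for P in PS: c,q=ik(tcp(hw(P),R),R,L,q0=q if q is not None else [-.2,-.15,-.4,2.35,.6,.6,.5],m=.02); print(c,q.round(2),clr(P,R))
E
```

```text
34 -10 0 [ 8.  6. 10.] [0.04, 0.02, 0.06, 0.02] [ 0.03  0.99 -0.1 ]
36 -10 -5 [10.  8.  8.] [0.02, 0, 0.04, 0] [-0.04  0.99 -0.15]
36 -10 0 [10.  6. 10.] [0.02, 0, 0.04, 0] [ 0.03  0.99 -0.1 ]
36 -15 -5 [10.  9.  6.] [0.04, 0.02, 0.06, 0.04] [-0.02  0.98 -0.2 ]
36 -15 0 [10.  6.  8.] [0.04, 0.02, 0.06, 0.04] [ 0.05  0.99 -0.15]
36 -20 0 [9. 7. 6.] [0.06, 0.04, 0.09, 0.06] [ 0.06  0.98 -0.2 ]
1.739529182243468e-15 [-0.21 -0.22 -0.28  2.38  0.65  0.63  0.56] (np.float64(8.553157022116281), np.float64(6.495748929167223), np.float64(46.33199725864671))
9.299907820444839e-20 [-0.12 -0.15 -0.38  2.42  0.77  0.55  0.42] (np.float64(8.553157022116281), np.float64(27.11773384257721), np.float64(8.331997258646709))
1.4970981297255633e-16 [-0.25 -0.09 -0.35  2.37  0.82  0.62  0.3 ] (np.float64(10.083150946448939), np.float64(24.097349497712035), np.float64(11.469672240605536))
1.1350622476439844e-18 [-0.5  -0.13 -0.14  2.41  0.83  0.66  0.25] (np.float64(28.08315094644894), np.float64(39.072612976583606), np.float64(11.469672240605536))
```

Run:
```python
from scan import *
R=tool2(36,-17,0,1); Rh=H.inv()*R
for w in (20,26):
  for sgn in (1,-1):
    g=grid((-9.5,9.5),tuple(sorted((sgn*w,sgn*(w+15)))),(G-51,0)); p=Rh.apply(g)+np.array([0,0,128])-Rh.as_matrix()[:,2]*G
    print(w,sgn,'minz',p[:,2].min(),'tips within knob x<10:',p[np.abs(p[:,0])<11][:,2].min(), 'hoodz (x>13) max',p[p[:,0]>13][:,2].max(),'y',p[:,1].min(),p[:,1].max())
for P in ([-5,-60,140],[-5,90,132]):
  c,q=ik(tcp(hw(P),R),R,L,q0=[-.2,-.15,-.4,2.35,.6,.6,.5],m=.02); print(c,q.round(2),clr(P,R)); togo(tcp(hw(P),R),R,20)
```

```text
20 1 minz 101.51660263096515 tips within knob x<10: 101.51660263096515 hoodz (x>13) max 121.82287465060365 y 15.952579980406158 43.700332139951435
20 -1 minz 110.96845032326503 tips within knob x<10: 110.96845032326503 hoodz (x>13) max 124.22616177941181 y -38.14951976792804 -10.40176760838277
26 1 minz 100.48549197362334 tips within knob x<10: 100.48549197362334 hoodz (x>13) max 120.79176399326185 y 21.854627225678975 49.60237938522425
26 -1 minz 111.99956098060683 tips within knob x<10: 111.99956098060683 hoodz (x>13) max 125.25727243675361 y -44.05156701320086 -16.303814853655588
0.004895088292591293 [-0.17 -0.28 -0.16  2.42  0.64  0.61  0.72] (np.float64(10.644025220878504), np.float64(23.52714150142379), np.float64(58.6030689358084))
t3.43 q [ 0.5  -0.07 -0.13  1.65 -0.07  1.4  -1.22] total [ -1.57  19.62 -22.34] [  66.72  -18.65 -166.1 ] | per row of 20 [-0.078  0.981 -1.117] [ 3.336 -0.932 -8.305] F [ 0.6 -0.4  0.5] w 0.6014487962997872
3.168398089797876e-16 [-0.14 -0.12 -0.56  2.29  0.73  0.75  0.33] (np.float64(18.423894629518607), np.float64(5.086159291748496), np.float64(60.99956098060683))
t3.43 q [ 0.5  -0.07 -0.13  1.65 -0.07  1.4  -1.22] total [ -0.83  34.6  -23.14] [  66.72  -18.65 -166.1 ] | per row of 20 [-0.042  1.73  -1.157] [ 3.336 -0.932 -8.305] F [ 0.6 -0.4  0.5] w 0.6014487962997872
```

Run:
```python
from scan import *
s=ctrl.get_state(); Rc=Ro.from_rotvec(s['tool_rot']); M=Rc.as_matrix(); y=np.degrees(np.arctan2(M[1,1],M[0,1])); print('tool y az',y,'z',M[:,2])
Rv=tool(y,0); Ra=tool2(0,-17,0,1); Ma=Ra.as_matrix(); ya=np.degrees(np.arctan2(Ma[1,1],Ma[0,1])); print('target az',ya,'spin+',(ya-y)%360)
togo([.44,.19,.27],Rv,5)
# continuity A->B
A=np.array([.44,.19,.27]); Rb=tool2(36,-17,0,1); B=tcp(hw([-5,100,130]),Rb); rv=(Rb*Ra.inv()).as_rotvec(); print('A->B',((B-A)*100).round(2),np.degrees(rv).round(1))
q=None
for t in np.linspace(0,1,7):
  R=Ro.from_rotvec(rv*t)*Ra; P=A+(B-A)*t
  k,q=ik(P,R,L,q0=q if q is not None else [-.3,.1,-.2,2.0,.2,1.2,.6],n=1,m=.01); g=(P+R.as_matrix()[:,2]*-.0187*1); 
  print(round(t,2),k,q.round(2),np.round(clr(H.inv().apply(P-R.as_matrix()[:,2]*.0187-O)*1000,R),0))
```

```text
tool y az -91.82048241024461 z [ 0.16798735 -0.0022728  -0.98578653]
target az 87.19999999999999 spin+ 179.0204824102446
t3.43 q [ 0.5  -0.07 -0.13  1.65 -0.07  1.4  -1.22] total [-5.84 38.54 -7.83] [0.13 9.67 0.02] | per row of 5 [-1.168  7.708 -1.565] [0.026 1.934 0.003] F [ 0.6 -0.4  0.5] w 0.6014487962997872
A->B [  5.05  -2.94 -15.51] [-12.2 -33.9   0. ]
0.0 1.621402819404447e-18 [-0.33 -0.06 -0.12  1.78 -0.01  1.42  1.07] [141.  88. 216.]
0.17 1.4107721719287243e-06 [-0.35 -0.09 -0.15  1.87  0.07  1.3   1.01] [121.  64. 190.]
0.33 1.1359941734485518e-22 [-0.05 -0.13 -0.46  1.95  0.11  1.17  0.98] [ 99.  42. 164.]
0.5 4.2839719163320674e-17 [-0.01 -0.15 -0.54  2.04  0.19  1.04  0.9 ] [ 77.  26. 138.]
0.67 3.4944189999420503e-20 [-0.04 -0.16 -0.56  2.12  0.32  0.92  0.76] [ 54.  17. 112.]
0.83 8.126612865946143e-17 [-0.1  -0.14 -0.55  2.21  0.5   0.83  0.56] [32.  9. 85.]
1.0 1.9697568121804974e-06 [-0.16 -0.1  -0.56  2.28  0.75  0.77  0.29] [18.  7. 59.]
```

>>> step_arm:
  targets:
    - [-0.6, 1.3, -0.2, 0, 2, 6.5, 0.5]
    - [-0.6, 1.3, -0.2, 0, 2, 6.5, 0.5]
    - [-0.6, 1.3, -0.2, 0, 2, 6.5, 0.5]
    - [-0.6, 1.3, -0.2, 0, 2, 6.5, 0.5]
    - [-0.6, 1.3, -0.2, 0, 2, 6.5, 0.5]

```text
time: 3.85
position: [0.4715, -0.1266, 0.3365]
tool_rot: [-2.974, -0.829, 0.02]
ft_force: [-0.3, -0.4, -0.2]
grip_width: 0.5
grip_force: 0.0
```

>>> step_arm:
  targets:
    - [-0.2, 1.6, -0.2, 0, 0, 7, 0.5]
    - [-0.2, 1.6, -0.2, 0, 0, 7, 0.5]
    - [-0.2, 1.6, -0.2, 0, 0, 7, 0.5]
    - [-0.2, 1.6, -0.2, 0, 0, 7, 0.5]
    - [-0.2, 1.6, -0.2, 0, 0, 7, 0.5]

```text
time: 4.27
position: [0.4617, -0.0461, 0.3263]
tool_rot: [-2.591, -1.69, 0.042]
ft_force: [0.0, -0.0, 0.6]
grip_width: 0.499
grip_force: 0.0
```

>>> step_arm:
  targets:
    - [-0.2, 1.6, -0.2, 0, 0, 7, 0.5]
    - [-0.2, 1.6, -0.2, 0, 0, 7, 0.5]
    - [-0.2, 1.6, -0.2, 0, 0, 7, 0.5]
    - [-0.2, 1.6, -0.2, 0, 0, 7, 0.5]
    - [-0.2, 1.6, -0.2, 0, 0, 7, 0.5]

```text
time: 4.68
position: [0.4516, 0.0338, 0.3163]
tool_rot: [-1.969, -2.398, 0.062]
ft_force: [-0.1, 0.0, -0.5]
grip_width: 0.499
grip_force: 0.0
```

>>> step_arm:
  targets:
    - [0, 1.6, -0.3, 0, 0, 7, 0.5]
    - [0, 1.6, -0.3, 0, 0, 7, 0.5]
    - [0, 1.6, -0.3, 0, 0, 7, 0.5]
    - [0, 1.6, -0.3, 0, 0, 7, 0.5]
    - [0, 1.6, -0.3, 0, 0, 7, 0.5]

```text
time: 5.1
position: [0.4516, 0.1138, 0.3013]
tool_rot: [-1.162, -2.892, 0.076]
ft_force: [0.5, 0.5, 1.1]
grip_width: 0.503
grip_force: 0.0
```

>>> step_arm:
  targets:
    - [0, 1.6, -0.4, 0, 0, 7, 0.5]
    - [0, 1.6, -0.4, 0, 0, 7, 0.5]
    - [0, 1.6, -0.4, 0, 0, 7, 0.5]
    - [0, 1.6, -0.4, 0, 0, 7, 0.5]
    - [0, 0, 0, 0, 0, 0, 0.5]

```text
time: 5.52
position: [0.4503, 0.1805, 0.2847]
tool_rot: [-0.425, -3.098, 0.081]
ft_force: [-0.4, 0.5, 0.9]
grip_width: 0.499
grip_force: 0.0
```

Run:
```python
from scan import *
Rb=tool2(36,-17,0,1); togo(tcp(hw([-5,100,130]),Rb),Rb,7)
```

```text
t5.52 q [ 0.05 -0.01 -0.5   1.7   0.03  1.49  0.84] total [  4.02  -1.99 -16.99] [-13.07 -33.18  13.34] | per row of 7 [ 0.574 -0.284 -2.427] [-1.867 -4.74   1.906] F [-0.4  0.5  0.9] w 0.49880607509433966
```

>>> step_arm:
  targets:
    - [0.2, -0.2, -1.7, -1.3, -3.3, 1.33, 0.5]
    - [0.2, -0.2, -1.7, -1.3, -3.3, 1.33, 0.5]
    - [0.2, -0.2, -1.7, -1.3, -3.3, 1.33, 0.5]
    - [0.4, -0.2, -1.7, -1.3, -3.3, 1.33, 0.5]
    - [0.4, -0.2, -1.7, -1.3, -3.3, 1.33, 0.5]

```text
time: 5.93
position: [0.4663, 0.1658, 0.2006]
tool_rot: [0.249, 2.829, -0.179]
ft_force: [-0.7, 0.2, 0.7]
grip_width: 0.5
grip_force: 0.0
```

>>> step_arm:
  targets:
    - [0.4, -0.2, -1.7, -1.3, -3.3, 1.33, 0.5]
    - [0.5, -0.2, -1.7, -1.3, -3.3, 1.33, 0.5]
    - [0.5, -0.2, -1.7, -1.3, -3.3, 1.33, 0.5]
    - [0.6, -0.2, -1.7, -1.3, -3.3, 1.33, 0.5]
    - [0.6, -0.2, -1.7, -1.3, -3.3, 1.33, 0.5]

```text
time: 6.35
position: [0.4923, 0.1558, 0.1159]
tool_rot: [0.078, 2.529, -0.256]
ft_force: [1.0, -0.8, -0.5]
grip_width: 0.503
grip_force: 0.0
```

Run:
```python
from scan import *
Rb=tool2(36,-17,0,1); togo(tcp(hw([-5,100,130]),Rb),Rb,1); togo(tcp(hw([0,10,129]),Rb),Rb,5)
```

```text
t6.35 q [ 0.02 -0.1  -0.73  2.28  0.73  0.75  0.29] total [-0.18  0.48 -0.1 ] [-0.35  0.27  0.58] | per row of 1 [-0.176  0.475 -0.104] [-0.354  0.275  0.579] F [ 1.  -0.8 -0.5] w 0.5028772793945707
t6.35 q [ 0.02 -0.1  -0.73  2.28  0.73  0.75  0.29] total [-0.12 -8.54 -0.2 ] [-0.35  0.27  0.58] | per row of 5 [-0.023 -1.708 -0.041] [-0.071  0.055  0.116] F [ 1.  -0.8 -0.5] w 0.5028772793945707
```

>>> step_arm:
  targets:
    - [-0.1, -1.5, -0.05, -0.07, 0.05, 0.12, 0.5]
    - [0, -1.8, -0.05, -0.07, 0.05, 0.12, 0.5]
    - [0, -1.8, -0.05, -0.07, 0.05, 0.12, 0.5]
    - [0, -1.8, 0, -0.07, 0.05, 0.12, 0.5]
    - [0, -1.6, 0, -0.07, 0.05, 0.12, 0.5]

```text
time: 6.77
position: [0.4906, 0.0694, 0.1143]
tool_rot: [0.064, 2.536, -0.261]
ft_force: [-0.6, 0.2, -0.4]
grip_width: 0.5
grip_force: 0.0
```

Run:
```python
from scan import *
Rb=tool2(36,-17,0,1); togo(tcp(hw([0,10,129]),Rb),Rb,1); togo(tcp(hw([0,10,89]),Rb),Rb,5)
im,d=ctrl.get_image('scene'); c=im[140:270,230:420,::-1]; cv2.imwrite('pics/s1.png',cv2.resize(c,None,fx=4,fy=4))
```

```text
t6.77 q [ 0.07 -0.23 -0.56  2.38  0.61  0.61  0.57] total [ 0.05  0.11 -0.05] [-0.   -0.21  0.13] | per row of 1 [ 0.054  0.109 -0.046] [-0.001 -0.208  0.13 ] F [-0.6  0.2 -0.4] w 0.5004297981176206
t6.77 q [ 0.07 -0.23 -0.56  2.38  0.61  0.61  0.57] total [ 0.05  0.11 -4.05] [-0.   -0.21  0.13] | per row of 5 [ 0.011  0.022 -0.809] [-0.    -0.042  0.026] F [-0.6  0.2 -0.4] w 0.5004297981176206
```

View pics/s1.png

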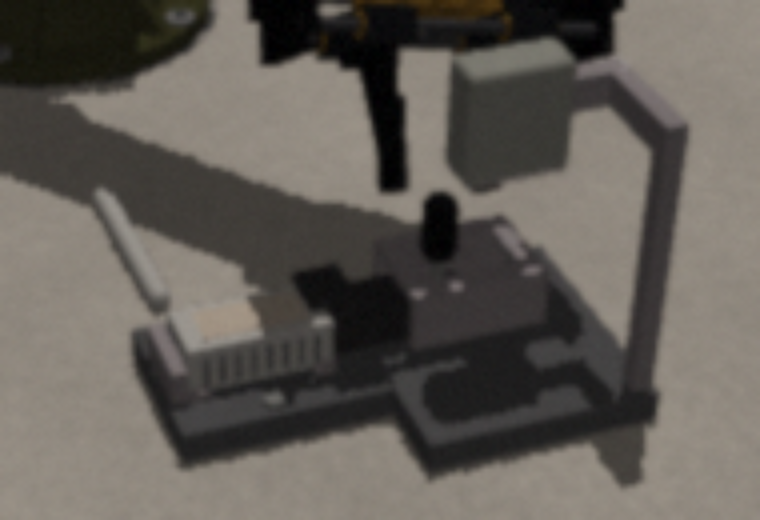

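The −y finger tip is at (393,188) and the other just shows under the hood at (485,187), straddling the knob at (440,225). The body clears the hood, so I descend.

>>> step_arm:
  targets:
    - [0.05, 0.1, -0.8, 0, -0.1, 0.1, 0.5]
    - [0, 0, -0.8, 0, -0.1, 0, 0.5]
    - [0, 0, -0.8, 0, 0, 0, 0.5]
    - [0, 0, -0.8, 0, 0, 0, 0.5]
    - [0, 0, -0.8, 0, 0, 0, 0.5]

```text
time: 7.23
position: [0.4916, 0.0721, 0.0744]
tool_rot: [0.062, 2.532, -0.259]
ft_force: [0.2, 0.0, -0.0]
grip_width: 0.499
grip_force: 0.0
```

Run:
```python
from scan import *
Rb=tool2(36,-17,0,1); togo(tcp(hw([0,10,89]),Rb),Rb,1)
```

```text
t7.23 q [ 0.12 -0.14 -0.63  2.41  0.8   0.56  0.36] total [-0.04 -0.17 -0.05] [-0.03  0.04 -0.03] | per row of 1 [-0.042 -0.166 -0.053] [-0.028  0.036 -0.029] F [ 0.2  0.  -0. ] w 0.4992455870634207
```

>>> step_arm:
  targets:
    - [0, -0.15, 0, 0, 0, 0, 0]
    - [0, 0, 0, 0, 0, 0, 0]
    - [0, 0, 0, 0, 0, 0, 0]
    - [0, 0, 0, 0, 0, 0, 0]
    - [0, 0, 0, 0, 0, 0, 0]
  force: 35

```text
time: 7.65
position: [0.4921, 0.0731, 0.0752]
tool_rot: [0.057, 2.531, -0.254]
ft_force: [0.4, 2.8, -2.3]
grip_width: 0.246
grip_force: 33.3
```

Run:
```python
from scan import *
Rb=tool2(36,-17,0,1); togo(tcp(hw([0,10,89]),Rb),Rb,1); togo(tcp(hw([0,47,89]),Rb),Rb,1)
```

```text
t7.65 q [ 0.11 -0.14 -0.63  2.41  0.79  0.55  0.37] total [-0.1  -0.26 -0.13] [-0.16  0.08 -0.28] | per row of 1 [-0.1  -0.26 -0.13] [-0.156  0.082 -0.277] F [ 0.4  2.8 -2.3] w 0.24550931111241756
t7.65 q [ 0.11 -0.14 -0.63  2.41  0.79  0.55  0.37] total [ 0.08  3.44 -0.13] [-0.16  0.08 -0.28] | per row of 1 [ 0.081  3.435 -0.13 ] [-0.156  0.082 -0.277] F [ 0.4  2.8 -2.3] w 0.24550931111241756
```

Gripped. Now pull along holder +y by about 37 mm.

>>> step_arm:
  targets:
    - [0.04, 0.7, 0, 0, 0, 0, 0]
    - [0.04, 0.8, 0, 0, 0, 0, 0]
    - [0.04, 0.8, 0, 0, 0, 0, 0]
    - [0.04, 0.8, 0, 0, 0, 0, 0]
    - [0.03, 0.7, 0, 0, 0, 0, 0]

```text
time: 8.07
position: [0.4933, 0.1052, 0.075]
tool_rot: [0.064, 2.532, -0.27]
ft_force: [-0.7, -9.7, 3.4]
grip_width: 0.241
grip_force: 33.4
```

>>> step_arm:
  targets:
    - [0, 0, 0, 0, 0, 0, 0]
    - [0, 0, 0, 0, 0, 0, 0]
    - [0, 0, 0, 0, 0, 0, 0]
    - [0, 0, 0, 0, 0, 0, 0]
    - [0, 0, 0, 0, 0, 0, 0]

```text
time: 8.48
position: [0.4933, 0.1046, 0.075]
tool_rot: [0.065, 2.532, -0.27]
ft_force: [-0.9, -7.9, 3.4]
grip_width: 0.245
grip_force: 33.4
```

Run:
```python
from scan import *
Rb=tool2(36,-17,0,1); togo(tcp(hw([0,49,89]),Rb),Rb,1);togo(tcp(hw([-18,49,89]),Rb),Rb,1)
```

```text
t8.48 q [ 0.09 -0.08 -0.69  2.37  0.84  0.63  0.26] total [-0.03  0.48 -0.11] [ 0.37 -0.04  0.26] | per row of 1 [-0.028  0.481 -0.111] [ 0.373 -0.044  0.26 ] F [-0.9 -7.9  3.4] w 0.24548400025806574
t8.48 q [ 0.09 -0.08 -0.69  2.37  0.84  0.63  0.26] total [-1.83  0.57 -0.11] [ 0.37 -0.04  0.26] | per row of 1 [-1.826  0.569 -0.111] [ 0.373 -0.044  0.26 ] F [-0.9 -7.9  3.4] w 0.24548400025806574
```

Travel is about 31.5 mm; the arm yields a little to the spring, so I add 6 mm.

>>> step_arm:
  targets:
    - [0.01, 0.3, 0, 0, 0, 0, 0]
    - [0.01, 0.3, 0, 0, 0, 0, 0]
    - [0, 0, 0, 0, 0, 0, 0]
    - [0, 0, 0, 0, 0, 0, 0]
    - [0, 0, 0, 0, 0, 0, 0]

```text
time: 8.9
position: [0.4936, 0.1101, 0.075]
tool_rot: [0.065, 2.532, -0.271]
ft_force: [-0.3, -10.1, 3.4]
grip_width: 0.244
grip_force: 33.5
```

Run:
```python
from scan import *
Rb=tool2(36,-17,0,1); togo(tcp(hw([0,47,89]),Rb),Rb,1)
im,d=ctrl.get_image('top'); c=im[195:295,145:305,::-1]; cv2.imwrite('pics/t2.png',cv2.resize(c,None,fx=5,fy=5,interpolation=cv2.INTER_CUBIC))
```

```text
t8.90 q [ 0.08 -0.07 -0.7   2.36  0.85  0.64  0.24] total [-0.06 -0.27 -0.11] [ 0.41 -0.04  0.29] | per row of 1 [-0.063 -0.27  -0.113] [ 0.413 -0.041  0.294] F [ -0.3 -10.1   3.4] w 0.24377170286382513
```

View pics/t2.png

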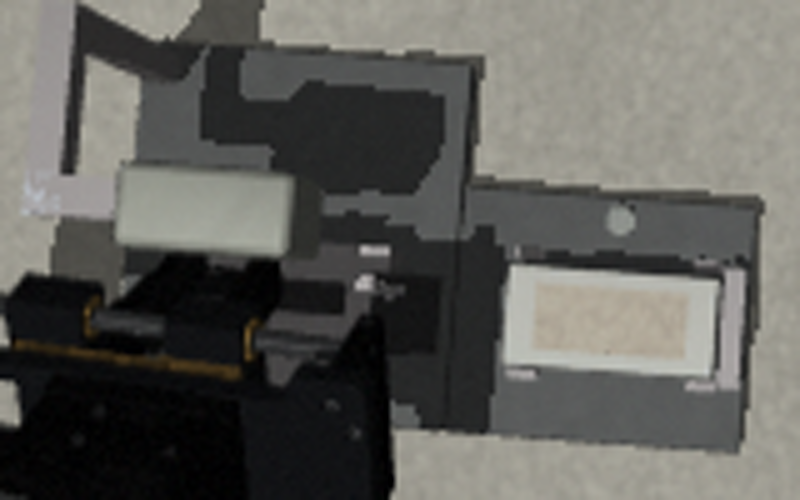

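The jaw's edge has gone from column 538 to 440 in the crop, about 37 mm, and the cassette is free in place. Now across towards holder −x.

>>> step_arm:
  targets:
    - [-0.4, 0.02, 0, 0, 0, 0, 0]
    - [-0.4, 0.02, 0, 0, 0, 0, 0]
    - [-0.4, 0.02, 0, 0, 0, 0, 0]
    - [-0.4, 0.02, 0, 0, 0, 0, 0]
    - [0, 0, 0, 0, 0, 0, 0]

```text
time: 9.37
position: [0.4776, 0.111, 0.0751]
tool_rot: [0.065, 2.532, -0.27]
ft_force: [4.5, -10.0, -1.6]
grip_width: 0.244
grip_force: 33.8
```

Run:
```python
from scan import *
Rb=tool2(36,-17,0,1); togo(tcp(hw([-16,47,89]),Rb),Rb,1)
```

```text
t9.37 q [ 0.07 -0.11 -0.71  2.39  0.81  0.64  0.25] total [-0.06 -0.28 -0.12] [ 0.39 -0.    0.25] | per row of 1 [-0.065 -0.284 -0.122] [ 0.393 -0.003  0.253] F [  4.5 -10.   -1.6] w 0.24371704597955757
```

Moved the full 16 mm across. I ease back along −y so the pin seats in the notch.

>>> step_arm:
  targets:
    - [-0.02, -0.3, 0, 0, 0, 0, 0]
    - [-0.02, -0.3, 0, 0, 0, 0, 0]
    - [-0.02, -0.3, 0, 0, 0, 0, 0]
    - [-0.02, -0.3, 0, 0, 0, 0, 0]
    - [0, 0, 0, 0, 0, 0, 0]

```text
time: 9.78
position: [0.4773, 0.1029, 0.0751]
tool_rot: [0.06, 2.532, -0.261]
ft_force: [4.1, -3.7, -2.3]
grip_width: 0.247
grip_force: 33.5
```

Run:
```python
from scan import *
Rb=tool2(36,-17,0,1); togo(tcp(hw([-16,40,89]),Rb),Rb,1)
```

```text
t9.78 q [ 0.08 -0.13 -0.69  2.4   0.79  0.62  0.28] total [-0.07 -0.17 -0.13] [ 0.08  0.04 -0.06] | per row of 1 [-0.068 -0.173 -0.125] [ 0.078  0.036 -0.06 ] F [ 4.1 -3.7 -2.3] w 0.2466508167244886
```

The force fell from 10 N to 3.7 N at about 30 mm, so the notch is carrying the spring. Release.

>>> step_arm:
  targets:
    - [0, -0.1, 0, 0, 0, 0, 0.5]
    - [0, 0, 0, 0, 0, 0, 0.5]
    - [0, 0, 0, 0, 0, 0, 0.5]
    - [0, 0, 0, 0, 0, 0, 0.5]
    - [0, 0, 0, 0, 0, 0, 0.5]

```text
time: 10.2
position: [0.477, 0.1038, 0.0749]
tool_rot: [0.056, 2.532, -0.258]
ft_force: [0.1, 0.1, -0.6]
grip_width: 0.48
grip_force: 0.0
```

>>> step_arm:
  targets:
    - [-0.1, 0, 0.8, 0, 0, 0, 0.5]
    - [-0.1, 0, 1, 0, 0, 0, 0.5]
    - [-0.1, 0, 1, 0, 0, 0, 0.5]
    - [-0.1, 0, 1, 0, 0, 0, 0.5]
    - [0, 0, 0.6, 0, 0, 0, 0.5]

```text
time: 10.62
position: [0.4733, 0.1037, 0.1199]
tool_rot: [0.057, 2.531, -0.258]
ft_force: [0.5, -0.5, -0.5]
grip_width: 0.498
grip_force: 0.0
```

Run:
```python
from scan import *
Rb=tool2(36,-17,0,1); togo(tcp(hw([-20,40,133]),Rb),Rb,1)
togo([.44,.15,.28],tool2(0,-17,0,1),1)
```

```text
t10.62 q [ 0.03 -0.24 -0.62  2.37  0.6   0.67  0.5 ] total [-0.07 -0.23 -0.21] [ 0.01  0.08 -0.25] | per row of 1 [-0.069 -0.233 -0.207] [ 0.012  0.081 -0.246] F [ 0.5 -0.5 -0.5] w 0.49772738161697666
t10.62 q [ 0.03 -0.24 -0.62  2.37  0.6   0.67  0.5 ] total [-3.33  4.63 16.01] [12.13 33.98 -0.23] | per row of 1 [-3.331  4.626 16.006] [12.134 33.978 -0.233] F [ 0.5 -0.5 -0.5] w 0.49772738161697666
```

>>> step_arm:
  targets:
    - [-0.6, 0.5, 1.6, 1.2, 3.4, 0, 0.6]
    - [-0.6, 0.5, 1.6, 1.2, 3.4, 0, 0.6]
    - [-0.6, 0.5, 1.6, 1.2, 3.4, 0, 0.6]
    - [-0.5, 0.5, 1.6, 1.2, 3.4, 0, 0.6]
    - [-0.4, 0.5, 1.6, 1.2, 3.4, 0, 0.6]

```text
time: 11.03
position: [0.4455, 0.1288, 0.1999]
tool_rot: [0.062, 2.842, -0.141]
ft_force: [0.0, 0.3, -0.4]
grip_width: 0.596
grip_force: 0.0
```

>>> step_arm:
  targets:
    - [-0.2, 0.4, 1.6, 1.2, 3.4, 0, 0.8]
    - [-0.2, 0.4, 1.6, 1.2, 3.4, 0, 1]
    - [-0.2, 0.4, 1.6, 1.2, 3.4, 0, 1]
    - [0, 0.4, 1.6, 1.2, 3.4, 0, 1]
    - [0, 0.4, 1.6, 1.2, 3.4, 0, 1]

```text
time: 11.45
position: [0.4401, 0.1484, 0.2798]
tool_rot: [-0.069, -3.137, 0.001]
ft_force: [-0.2, 0.0, -0.1]
grip_width: 0.893
grip_force: 0.0
```

Run:
```python
from scan import *
s=ctrl.get_state(); print(s['position'],s['joint_positions'].round(2) if hasattr(s['joint_positions'],'round') else s['joint_positions'])
Rc=tool(YAW,0); togo(hw([0,-99,200]),Rc,1)
Rc=tool(180+YAW,0); togo(hw([0,-99,200]),Rc,1)
im,d=ctrl.get_image('top'); np.savez('pics/t3.npz',im=im,d=d); c=im[195:295,145:305,::-1]; cv2.imwrite('pics/t3.png',cv2.resize(c,None,fx=5,fy=5,interpolation=cv2.INTER_CUBIC))
```

```text
[0.44005289 0.14840215 0.27977589] [-0.08 -0.09 -0.28  1.79 -0.02  1.44  1.17]
t11.45 q [-0.08 -0.09 -0.28  1.79 -0.02  1.44  1.17] total [  3.54 -18.31  -7.98] [ -0.13  -0.21 -90.27] | per row of 1 [  3.541 -18.308  -7.978] [ -0.13   -0.208 -90.275] F [-0.2  0.  -0.1] w 0.8925360339695063
t11.45 q [-0.08 -0.09 -0.28  1.79 -0.02  1.44  1.17] total [  3.54 -18.31  -7.98] [ 0.21 -0.13 89.72] | per row of 1 [  3.541 -18.308  -7.978] [ 0.207 -0.13  89.725] F [-0.2  0.  -0.1] w 0.8925360339695063
```

View pics/t3.png

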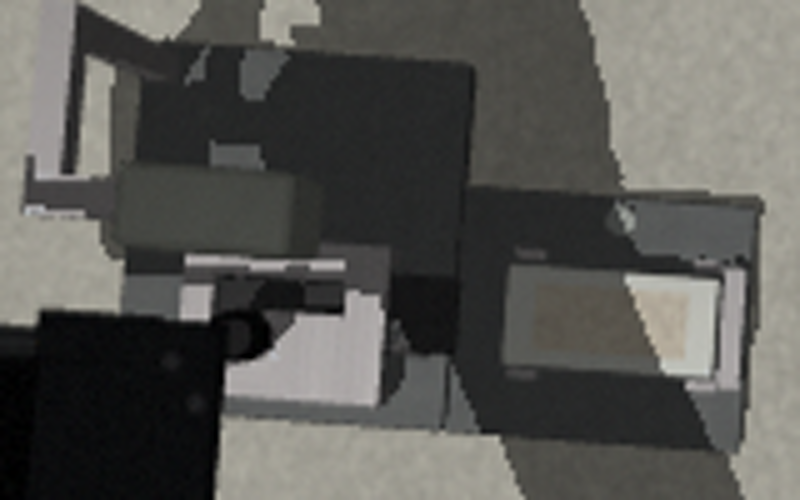

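The knob is parked in the notch at (240,335), the jaw is withdrawn and the cassette is untouched. Next I move above the cassette and measure it and the tray.

>>> step_arm:
  targets:
    - [0.1, -1.2, 0, 0, 0, -6, 1]
    - [0.1, -1.2, 0, 0, 0, -6, 1]
    - [0.2, -1.2, 0, 0, 0, -6, 1]
    - [0.2, -1.2, 0, 0, 0, -6, 1]
    - [0.3, -1.2, 0, 0, 0, -6, 1]

```text
time: 11.92
position: [0.4488, 0.0876, 0.2781]
tool_rot: [-0.887, -3.012, 0.004]
ft_force: [0.7, 1.2, -0.4]
grip_width: 1.0
grip_force: 0.0
```

>>> step_arm:
  targets:
    - [0.3, -1.2, -0.4, 0, 0, -6, 1]
    - [0.3, -1.2, -0.4, 0, 0, -6, 1]
    - [0.3, -1.2, -0.4, 0, 0, -6, 1]
    - [0.3, -1.2, -0.4, 0, 0, -6, 1]
    - [0.3, -1.2, -0.4, 0, 0, -6, 1]

```text
time: 12.33
position: [0.4639, 0.0276, 0.258]
tool_rot: [-1.637, -2.68, 0.003]
ft_force: [0.4, -0.0, 0.0]
grip_width: 0.999
grip_force: 0.0
```

>>> step_arm:
  targets:
    - [0.2, -1.2, -1.2, 0, 0, -6, 1]
    - [0.2, -1.2, -1.2, 0, 0, -6, 1]
    - [0.2, -1.2, -1.2, 0, 0, -6, 1]
    - [0.2, -1.2, -1.2, 0, 0, -6, 1]
    - [0.2, -1.2, -1.2, 0, 0, -6, 1]

```text
time: 12.75
position: [0.4737, -0.0324, 0.1976]
tool_rot: [-2.274, -2.165, 0.002]
ft_force: [-0.1, 0.2, 0.4]
grip_width: 1.001
grip_force: 0.0
```

Run:
```python
from h import *
def big(m):
    k,l,s,c=cv2.connectedComponentsWithStats(m.astype(np.uint8)); return l==1+np.argmax(s[1:,4])
v,u=np.mgrid[:420,:560]
f=np.load('pics/t3.npz'); d=f['d']; z=cloud('top',d)[...,2]
m=big((u>240)&(u<289)&(v>240)&(v<278)&(z>.043)&(z<.058)); w=ray('top',np.argwhere(m)[:,::-1],.05)[:,:2]*1000
print('cass',cv2.minAreaRect(w.astype(np.float32)),w.mean(0),'nominal',hw([0,-99,0]))
f=np.load('pics/top0.npz'); z=cloud('top',f['d'])[...,2]; g=f['im'].max(2)
m=big((u>340)&(u<500)&(v>200)&(v<325)&(g<45)); w=ray('top',np.argwhere(m)[:,::-1],.018)[:,:2]*1000; r=cv2.minAreaRect(w.astype(np.float32)); print('tray',r)
c=np.array(r[0])/1000; ya=r[2]; Rt=Ro.from_euler('z',ya,degrees=True); t=np.r_[c,0]+Rt.apply([-.035,0,0]); print('place',t,ya)
togo(hw([0,-99,110]),tool(YAW,0),1); togo(np.r_[t[:2],.1],tool(ya,0),1)
```

```text
cass ((474.8399963378906, -35.18218994140625), (83.6605453491211, 39.998538970947266), 87.24916076660156) [474.70252008 -35.20234726] nominal [ 0.47546387 -0.03468181  0.        ]
tray ((475.6273193359375, -358.83087158203125), (179.66415405273438, 220.97166442871094), 13.4924955368042)
place [ 0.4415933 -0.366997   0.       ] 13.4924955368042
t12.75 q [ 0.16 -0.03 -0.14  1.9  -0.    1.27 -0.03] total [ 0.17 -0.23 -8.76] [-0.03 -0.11  0.03] | per row of 1 [ 0.172 -0.233 -8.759] [-0.028 -0.114  0.025] F [-0.1  0.2  0.4] w 1.0013492316050936
t12.75 q [ 0.16 -0.03 -0.14  1.9  -0.    1.27 -0.03] total [ -3.22 -33.46  -9.76] [-1.000e-02 -1.200e-01  1.632e+01] | per row of 1 [ -3.215 -33.464  -9.759] [-1.2000e-02 -1.1700e-01  1.6318e+01] F [-0.1  0.2  0.4] w 1.0013492316050936
```

>>> step_arm:
  targets:
    - [0.1, -0.25, -3, 0, 0, 0, 1]
    - [0, 0, -3, 0, 0, 0, 1]
    - [0, 0, -3, 0, 0, 0, 1]
    - [0, 0, -3, 0, 0, 0, 1]
    - [0, 0, -2, 0, 0, 0, 1]

```text
time: 13.17
position: [0.4729, -0.0342, 0.0555]
tool_rot: [-2.267, -2.169, 0.005]
ft_force: [0.1, -0.2, 1.0]
grip_width: 0.997
grip_force: 0.0
```

>>> step_arm:
  targets:
    - [0, 0, -1, 0, 0, 0, 1]
    - [0, 0, -1, 0, 0, 0, 1]
    - [0, 0, -0.9, 0, 0, 0, 1]
    - [0, 0, 0, 0, 0, 0, 1]
    - [0, 0, 0, 0, 0, 0, 1]

```text
time: 13.58
position: [0.4755, -0.0343, 0.0302]
tool_rot: [-2.269, -2.171, -0.0]
ft_force: [0.2, -0.2, 1.2]
grip_width: 1.0
grip_force: 0.0
```

>>> step_arm:
  targets:
    - [0, 0, 0, 0, 0, 0, 0.7]
    - [0, 0, 0, 0, 0, 0, 0.3]
    - [0, 0, 0, 0, 0, 0, 0.3]
    - [0, 0, 0, 0, 0, 0, 0.3]
    - [0, 0, 0, 0, 0, 0, 0.3]
  force: 20

```text
time: 14.0
position: [0.4753, -0.0344, 0.0302]
tool_rot: [-2.269, -2.17, -0.0]
ft_force: [-1.2, -0.6, 0.2]
grip_width: 0.709
grip_force: 0.0
```

>>> step_arm:
  targets:
    - [0, 0, -0.4, 0, 0, 0, 0.7]
    - [0, 0, 0, 0, 0, 0, 0.3]
    - [0, 0, 0, 0, 0, 0, 0.3]
    - [0, 0, 0, 0, 0, 0, 0.3]
    - [0, 0, 0, 0, 0, 0, 0.3]

```text
time: 14.42
position: [0.475, -0.0343, 0.0258]
tool_rot: [-2.269, -2.17, 0.001]
ft_force: [-0.3, -0.1, -0.2]
grip_width: 0.478
grip_force: 0.0
```

>>> step_arm:
  targets:
    - [0, 0, 0, 0, 0, 0, 0.3]
    - [0, 0, 0, 0, 0, 0, 0.3]
    - [0, 0, 0, 0, 0, 0, 0.3]
    - [0, 0, 0, 0, 0, 0, 0.3]
    - [0, 0, 0, 0, 0, 0, 0.3]

```text
time: 14.83
position: [0.475, -0.0343, 0.0258]
tool_rot: [-2.269, -2.17, 0.0]
ft_force: [0.7, -0.3, -0.0]
grip_width: 0.457
grip_force: 20.0
```

Gripped at 40 mm. Lift.

>>> step_arm:
  targets:
    - [0, 0, 0.5, 0, 0, 0, 0.3]
    - [0, 0, 1, 0, 0, 0, 0.3]
    - [0, 0, 2, 0, 0, 0, 0.3]
    - [0, 0, 2.5, 0, 0, 0, 0.3]
    - [0, 0, 3, 0, 0, 0, 0.3]
  force: 30

```text
time: 15.25
position: [0.4738, -0.0342, 0.1165]
tool_rot: [-2.267, -2.169, 0.003]
ft_force: [0.7, 0.6, -1.0]
grip_width: 0.461
grip_force: 30.0
```

>>> step_arm:
  targets:
    - [-0.2, -2, 1.5, 0, 0, 1.5, 0.3]
    - [-0.3, -2.5, 1, 0, 0, 1.6, 0.3]
    - [-0.3, -2.5, 0.5, 0, 0, 1.6, 0.3]
    - [-0.3, -2.5, 0, 0, 0, 1.6, 0.3]
    - [-0.3, -2.5, 0, 0, 0, 1.6, 0.3]

```text
time: 15.67
position: [0.4612, -0.1555, 0.1476]
tool_rot: [-2.113, -2.324, -0.001]
ft_force: [0.7, -0.3, -0.9]
grip_width: 0.458
grip_force: 30.0
```

>>> step_arm:
  targets:
    - [-0.3, -2.5, 0, 0, 0, 1.6, 0.3]
    - [-0.3, -2.5, 0, 0, 0, 1.6, 0.3]
    - [-0.3, -2.5, 0, 0, 0, 1.6, 0.3]
    - [-0.3, -2.5, 0, 0, 0, 1.6, 0.3]
    - [-0.3, -2.5, 0, 0, 0, 1.6, 0.3]

```text
time: 16.08
position: [0.4458, -0.2805, 0.1469]
tool_rot: [-1.946, -2.465, 0.0]
ft_force: [1.5, 0.5, -0.6]
grip_width: 0.455
grip_force: 30.0
```

>>> step_arm:
  targets:
    - [-0.3, -2.5, 0, 0, 0, 0, 0.3]
    - [-0.3, -2.5, 0, 0, 0, 0, 0.3]
    - [-0.1, -2, 0, 0, 0, 0, 0.3]
    - [0, 0, 0, 0, 0, 0, 0.3]
    - [0, 0, 0, 0, 0, 0, 0.3]

```text
time: 16.5
position: [0.4385, -0.3503, 0.1464]
tool_rot: [-1.95, -2.461, 0.001]
ft_force: [0.4, 1.3, -0.9]
grip_width: 0.458
grip_force: 30.0
```

Run:
```python
from h import *
togo([.4416,-.3670,.03],tool(13.5,0),1); s=ctrl.get_state(); print(s['grip_force'])
im,d=ctrl.get_image('scene'); cv2.imwrite('pics/s4.png',im[:,:,::-1])
```

```text
t16.50 q [ 0.5   0.18  0.15  1.78 -0.03  1.18  0.88] total [  0.31  -1.67 -11.64] [-0.05 -0.1   0.3 ] | per row of 1 [  0.306  -1.672 -11.642] [-0.05  -0.099  0.296] F [ 0.4  1.3 -0.9] w 0.45845338393014395
29.992655881214887
```

View pics/s4.png

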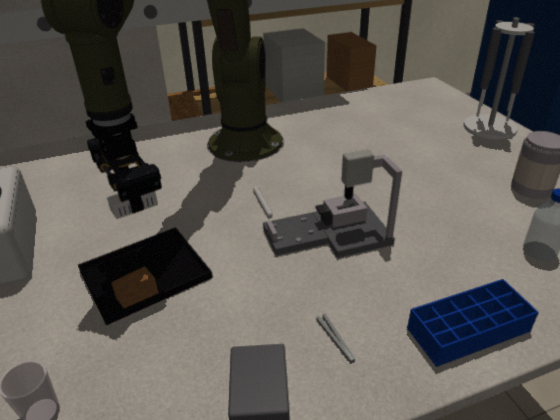

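The cassette hangs level in the gripper at (135,200) and the bed is empty, with the knob still parked at (349,190). Descend over the free half of the tray.

>>> step_arm:
  targets:
    - [0.1, -0.6, -1, 0, 0, 0.3, 0.3]
    - [0.1, -0.6, -2, 0, 0, 0, 0.3]
    - [0.1, -0.5, -3, 0, 0, 0, 0.3]
    - [0, 0, -3, 0, 0, 0, 0.3]
    - [0, 0, -2, 0, 0, 0, 0.3]

```text
time: 16.97
position: [0.4413, -0.3644, 0.0327]
tool_rot: [-1.936, -2.467, 0.0]
ft_force: [0.1, 1.0, -1.7]
grip_width: 0.454
grip_force: 30.0
```

>>> step_arm:
  targets:
    - [0, 0, -0.6, 0, 0, 0, 0.3]
    - [0, 0, -0.2, 0, 0, 0, 0.3]
    - [0, 0, -0.2, 0, 0, 0, 0.3]
    - [0, 0, 0, 0, 0, 0, 0.3]
    - [0, 0, 0, 0, 0, 0, 0.3]

```text
time: 17.38
position: [0.4432, -0.3669, 0.0274]
tool_rot: [1.941, 2.469, -0.001]
ft_force: [-0.7, 0.3, -1.2]
grip_width: 0.455
grip_force: 30.0
```

Run:
```python
from h import *
togo([.4416,-.3670,.0108],tool(13.5,0),1)
```

```text
t17.38 q [ 0.52  0.34  0.14  1.85 -0.06  0.96  0.93] total [-0.16 -0.01 -1.66] [ 0.04  0.03 -0.17] | per row of 1 [-0.16  -0.009 -1.66 ] [ 0.044  0.025 -0.172] F [-0.7  0.3 -1.2] w 0.4552183225295699
```

>>> step_arm:
  targets:
    - [-0.1, 0, -0.4, 0, 0, 0, 0.3]
    - [0, 0, -0.4, 0, 0, 0, 0.3]
    - [0, 0, -0.4, 0, 0, 0, 0.3]
    - [0, 0, -0.2, 0, 0, 0, 0.3]
    - [0, 0, 0, 0, 0, 0, 0.3]

```text
time: 17.8
position: [0.4406, -0.366, 0.0111]
tool_rot: [-1.94, -2.467, 0.001]
ft_force: [0.0, 0.0, -1.3]
grip_width: 0.458
grip_force: 30.0
```

>>> step_arm:
  targets:
    - [0, 0, -0.1, 0, 0, 0, 0.3]
    - [0, 0, -0.1, 0, 0, 0, 0.3]
    - [0, 0, -0.1, 0, 0, 0, 0.3]
    - [0, 0, 0, 0, 0, 0, 0.3]
    - [0, 0, 0, 0, 0, 0, 0.3]

```text
time: 18.22
position: [0.441, -0.3663, 0.0108]
tool_rot: [-1.94, -2.468, 0.0]
ft_force: [-4.1, 3.4, 12.0]
grip_width: 0.458
grip_force: 30.0
```

The cassette is on the floor (12 N upward). Ease off, release with a small opening, and lift away.

>>> step_arm:
  targets:
    - [0, 0, 0.2, 0, 0, 0, 0.3]
    - [0, 0, 0, 0, 0, 0, 0.5]
    - [0, 0, 0, 0, 0, 0, 0.57]
    - [0, 0, 0, 0, 0, 0, 0.57]
    - [0, 0, 0, 0, 0, 0, 0.57]

```text
time: 18.63
position: [0.441, -0.3663, 0.0106]
tool_rot: [-1.94, -2.468, 0.001]
ft_force: [-0.7, 0.6, -0.8]
grip_width: 0.557
grip_force: 0.0
```

>>> step_arm:
  targets:
    - [0, 0, 0, 0, 0, 0, 0.57]
    - [0, 0, 0.4, 0, 0, 0, 0.57]
    - [0, 0, 0.8, 0, 0, 0, 0.57]
    - [0, 0, 1.5, 0, 0, 0, 0.57]
    - [0, 0, 2, 0, 0, 0, 0.57]

```text
time: 19.05
position: [0.4402, -0.3657, 0.0577]
tool_rot: [-1.939, -2.466, 0.001]
ft_force: [0.5, -0.1, 0.8]
grip_width: 0.566
grip_force: 0.0
```

>>> step_arm:
  targets:
    - [0, 0.5, 3, 0, 0, 0, 0.57]
    - [0, 1, 3, 0, 0, 0, 0.57]
    - [0, 2, 3, 0, 0, 0, 0.57]
    - [0, 3, 2, 0, 0, 0, 0.57]
    - [0, 3, 1, 0, 0, 0, 0.57]

```text
time: 19.47
position: [0.4423, -0.272, 0.1822]
tool_rot: [1.942, 2.464, 0.001]
ft_force: [1.5, -0.7, 0.3]
grip_width: 0.57
grip_force: 0.0
```

>>> step_arm:
  targets:
    - [0, 3, 0, 0, 0, 0, 0.57]
    - [0, 2, 0, 0, 0, 0, 0.57]
    - [0, 0, 0, 0, 0, 0, 0.57]
    - [0, 0, 0, 0, 0, 0, 0.57]
    - [0, 0, 0, 0, 0, 0, 0.57]

```text
time: 19.88
position: [0.441, -0.2224, 0.1784]
tool_rot: [-1.942, -2.468, 0.001]
ft_force: [0.3, -0.3, 0.5]
grip_width: 0.57
grip_force: 0.0
```

Run:
```python
from h import *
im,d=ctrl.get_image('top'); z=cloud('top',d)[...,2]; v,u=np.mgrid[:420,:560]
m=(u>370)&(u<490)&(v>240)&(v<310)&(im.min(2)>70); print(m.sum(),'cassette top z',np.percentile(z[m],[10,50,90]))
cv2.imwrite('pics/t5.png',im[:,:,::-1])
```

```text
244 cassette top z [-0.00208533  0.00013961  0.00261642]
```

View pics/t5.png

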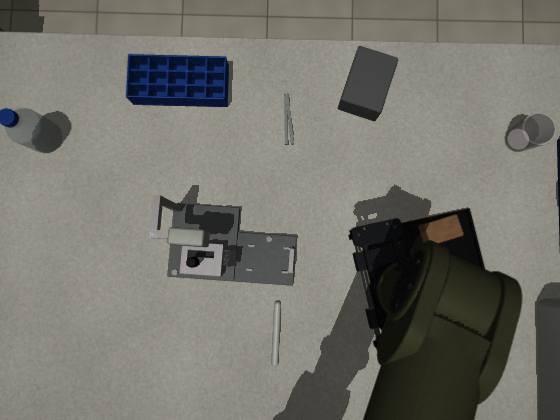

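The jaw is still parked, with the knob at (193,262), and the box is unmoved at (441,229). The arm hides the cassette in this view, so I check the scene camera.

Run:
```python
from h import *
im,d=ctrl.get_image('scene'); c=im[200:330,60:230,::-1]; cv2.imwrite('pics/s6.png',cv2.resize(c,None,fx=4,fy=4))
P=cloud('scene',d); v,u=np.mgrid[:420,:560]; m=(P[...,2]>.028)&(P[...,2]<.042)&(im.min(2)>70)&(np.abs(P[...,0]-.44)<.07)&(np.abs(P[...,1]+.367)<.08)
print(m.sum(),np.median(P[m],0), np.percentile(P[m][:,2],[5,95]))
```

```text
553 [ 0.44621187 -0.36787744  0.034571  ] [0.03156093 0.03668929]
```

View pics/s6.png

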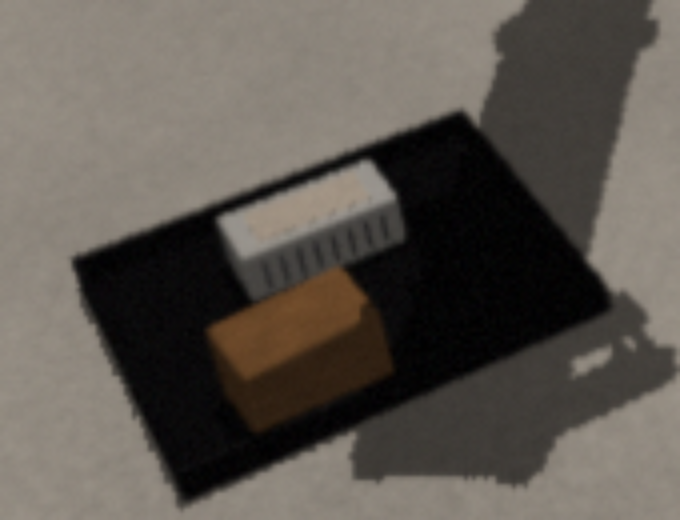

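The cassette lies flat on the tray floor at (310,225) in the crop, label up, top at z of about 35 mm. The box stands upright beside it at (300,350).

```bash
python3 -c "
from bench import ctrl
print(ctrl.close_job())"
```

```text
the job is handed in; nothing more can be done
None
```

The job is handed in at about 20 s: in the last pictures the jaw is parked in its notch, the cassette lies flat and right way up on the tray floor, and the cardboard box looks undisturbed; the judge's verdict was not shown.

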